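Find the steel-cored press punch and hold it over the anvil

ROBOT

A 6-joint arm with a two-finger parallel gripper is mounted at the origin on the work surface. World frame = base frame: x ahead of the robot, y to its left, z up, the work surface at z = 0. Lengths are in m, angles in rad, forces in N, time in s.
With the tool pointing down it reaches from about 0.35 to 0.8 m from the base axis. Payload 7.3 kg.
Tool frame: the origin (TCP) lies at the very end of the fingers, on their centre line; the grasp point (between the pads) lies 19 mm behind it (robot.hold_point_z is the distance from the TCP to the grasp point, in m); z points along the fingers, y is the line along which they close (so a half turn about z gives the same grasp; the last joint's range is limited). The gripper opens to 85 mm and grips with 20 to 120 N. Pads are 22 mm wide; open, the fingers measure 114 mm over their backs; the gripper's body (76 mm by 85 mm) begins 54 mm behind the grasp point. The pads swing forward as they close: fully open they stand 13 mm farther back than shut.
Start: joints at [1.066, 0.342, 1.524, -0, 1.275, -0.146], TCP at [0.184, 0.492, 0.231] pointing down, gripper open.
Joint ranges: [-2.53, 2.53], [-0.77, 2.02], [0.04, 2.7], [-1, 4.14], [0.28, 2.66], [-3.11, 3.11]. Speed limits (rad/s): [2.57, 2.57, 3.14, 3.14, 3.14, 3.14].

INTERFACE

Orientations are given as a unit quaternion [w, x, y, z].
In Python, from plant import robot gives the robot as it stands.
- The arm moves only by the tool apply_moves, never from a script. Its argument "targets" is one flat list of numbers, 5 for each row, row after row: the shift along the tool's x, y, z in cm, then the turn about the tool's z in rad, then the closure, from 0 (fully open) to 1 (shut). A call has exactly 10 rows; each row is the pose to reach, as a shift and turn from the pose commanded when the call began, along the tool's axes at that moment; what a row does not reach only later rows make up. A row lasts 1/12 s, in which the tool goes at most 41.7 mm and 7.16 degrees, less where a joint would pass 70% of its speed; a pose out of reach is approached as far as the arm can. A call with a gripper value outside its range is refused whole. The fingers move at their own pace and stop on an object; the grip force is fixed at half the most. Time passes only in rows, so rows that repeat a pose let the fingers close, or fill a call up. It gives the time, the measured TCP pose, the force, the opening and the grip force at its end, in the units of the state.
- robot.observe(): the state, without advancing time (a new reading comes with each control period).
- robot.read_camera(name): name is "scene" or "top" or "wrist"; returns (picture, depth): 420x560x3 uint8, blue, green, red; 420x560 float32, m along the optical axis (not along the pixel's ray), 0 where there is no reading.
- robot.camera_model(name): a dict with "fovy" (degrees; the focal length in pixels is half the picture's height over the tangent of half this angle, whatever the lens; pixels are square), "cx", "cy" (the principal point, pixels), "rvec" (rotation vector, rad) and "tvec" (3), from world to camera coordinates, as OpenCV has them. Camera axes: x right, y down, z forward; pixel columns grow to the right and rows downward; lengths in m; the calibration is good to about 2 mm. A picture is of the moment at which its call begins: read the wrist's pose just before it. camera_model takes no time and is no camera call; for the wrist camera it gives the pose at the moment of the call.
- robot.job_done(): hands the job in; it is judged then, once.
The state is a dict: "time_s": time; "joints": joint angles; "joint_velocities": joint speeds; "effort": joint torques, N m; "tool_pos": TCP position; "eef_rot": TCP orientation; "contact_force": force on the tool from outside, world axes, zero at the start; "moment": the same for the moment, N m; "finger_gap": opening from 0.0 (shut) to 1.0 (fully open); "finger_force": force on a finger pad.
Only numpy, scipy, OpenCV 4.12 (cv2) and the standard library are available. Lean on these libraries where they do the work, as an engineer would, in place of code of your own. Each camera call takes 0.05 s, during which the arm holds its last target. There are 200 camera calls.

TASK

One of the two identical-looking press punches has a steel core and the other a plastic one, so judge by their weight which is the heavier, by lifting them. Stand the lighter one upright in the middle of the small pad on top of the raised rest and let go of it, then take the heavier one and hold it upright about 50 mm above the middle of the round anvil, and finish while still holding it there. Tip neither punch over and leave the tin and the wooden board where they are.

Things in the scene. Friction and masses are not known exactly. Their poses are not given: they have to be found in the camera images.
- punch_a_center (a point): One aluminium press punch, 90 mm tall, upright: a closed square foot 52 x 52 mm, 46 mm tall, and above it a round shank 30 mm across, 44 mm tall, to grip. A core inside the foot (1.5 mm of play) makes one punch heavier by 2 to 4 N; both under 0.8 kg. Point on its axis, half-way up (45 mm above its underside); z up the shank, x and y square to the foot.
- punch_b_center (a point): The other aluminium press punch, 90 mm tall, upright: a closed square foot 52 x 52 mm, 46 mm tall, and above it a round shank 30 mm across, 44 mm tall, to grip. A core inside the foot (1.5 mm of play) makes one punch heavier by 2 to 4 N; both under 0.8 kg. Point on its axis, half-way up (45 mm above its underside); z up the shank, x and y square to the foot.
- rest_top (a point): Raised rest, fixed: a slim steel post (26 mm across) on a 100 x 100 x 12 mm base plate, with a flat round pad 40 mm across on top, 90 mm above the bench. This point is the middle of the pad's top face; z points up.
- anvil_top (a point): Round press anvil, fixed: a stepped steel disc, 130 mm across below (15 mm tall) and 100 mm across above, its flat top 40 mm above the bench. This point is the middle of its top face; z points up.
- tin: Closed grey tin, 70 mm across, 80 mm tall, standing; origin at the centre of its underside. Not to be moved.
- board: Wooden pressing board 110 x 170 x 22 mm (x, y, z) with a white bow handle along its y reaching 66 mm above the bench; origin at the centre of its underside. Not to be moved.
Things that resemble listed ones, but are neither listed nor needed, are in the scene too. Leave any green or purple look-alike of the part that bears punch_b_center alone.

How it is judged:
By the outcome, as a careful person would: the job done as asked, in the order asked, and still so for the second after the job is handed in, while the arm keeps its last pose, push and grip.
It also fails if it takes over 72 s, if anything falls off the work surface, if the arm or the gripper's body presses on something with over 40 N, if the wrist force passes 120 N, or if a joint passes its speed limit or range.

## Working session

There is one attempt and no reset: what is moved stays moved. The work goes in short steps, Python scripts to look and compute and a tool call to move; the robot and the scene stay as the last step left them, time stands still between calls to the robot, and variables do not carry over. Pictures are saved under pics/ and viewed, at most 10 in all, crops included, and the job is handed in when it is done.

Besides the shell and the picture viewer there is one more tool, called after "Request:" as name(argument=value, ...) on one line, values as JSON. apply_moves: Moves the arm, as the interface text tells. Its arguments: {"type":"object","properties":{"targets":{"type":"array"}},"required":["targets"]}

```bash
mkdir -p pics
cat > h.py <<'E'
import numpy as np, cv2
from plant import robot
def cam(n):
    m=robot.camera_model(n); im,d=robot.read_camera(n)
    return im,d,m
def pts(d,m):
    f=d.shape[0]/2/np.tan(np.radians(m['fovy'])/2)
    v,u=np.mgrid[:d.shape[0],:d.shape[1]]
    c=np.stack([(u-m['cx'])/f*d,(v-m['cy'])/f*d,d],-1)
    R=cv2.Rodrigues(np.array(m['rvec'],float))[0]
    return (c-np.array(m['tvec']).ravel())@R
E
python3 - <<'E'
from h import *
for n in('scene','top'):
    im,d,m=cam(n); cv2.imwrite(f'pics/{n}0.png',im); np.savez(f'{n}0.npz',im=im,P=pts(d,m),d=d); print(m)
print(robot.observe())
E
```

```text
{'fovy': 53.55745733797929, 'cx': 278.5990436930831, 'cy': 209.24953142414387, 'rvec': array([ 1.28257405,  2.112621  , -1.01931036]), 'tvec': array([ 0.25596438, -0.22024193,  1.36051763])}
{'fovy': 54.116380220638234, 'cx': 273.22929329151583, 'cy': 206.25932304253115, 'rvec': array([ 2.17186814, -2.05749018,  0.21556428]), 'tvec': array([-0.01129186,  0.5682415 ,  0.91176594])}
{'time_s': 0.1, 'joints': array([ 1.06599973e+00,  3.42699262e-01,  1.52491464e+00,  6.47086071e-06,
        1.27538326e+00, -1.46012617e-01]), 'joint_velocities': array([-0.0018672 , -0.00160842, -0.00286775,  0.00034877, -0.00084781,
        0.00058889]), 'effort': array([ 1.14843479e-03, -4.34450126e+01, -2.46490949e+01, -2.12855593e-04,
        4.73953187e-03, -1.34284315e-05]), 'tool_pos': array([0.18415967, 0.49126851, 0.23067385]), 'eef_rot': array([-2.27438120e-04,  1.78432240e-01,  9.83951951e-01, -6.64413742e-04]), 'contact_force': array([-0.18808119, -0.74464167, -0.61451288]), 'moment': array([ 0.00649176,  0.03210024, -0.02253425]), 'finger_force': 0.0, 'finger_gap': 0.9972167700926049}
```

View pics/scene0.png

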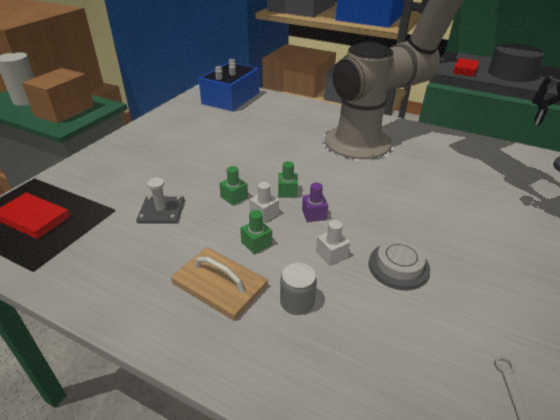

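View pics/top0.png

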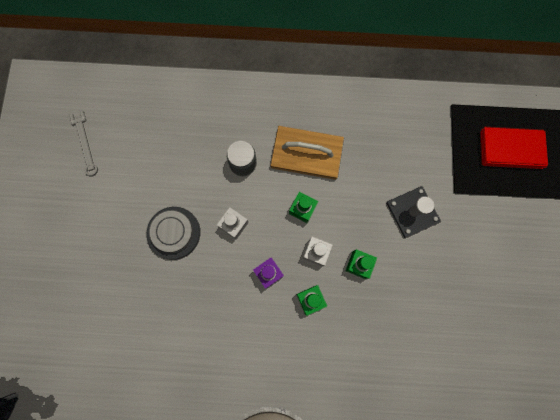

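The scene picture shows two bare-aluminium punches, at (264,200) and (333,242); in the top view they are at (318,251) and (232,221). The three green and one purple punches are the look-alikes to leave alone. The rest is at top (414,210), the anvil at (173,232), the tin at (241,157) and the board at (308,152).

Run:
```python
from h import *
D=np.load('top0.npz');P=D['P'];im=D['im']
def blob(n,u,v,z0,z1,r=28):
    w=np.zeros(P.shape[:2],bool); w[v-r:v+r,u-r:u+r]=1
    q=P[w&(P[...,2]>z0)&(P[...,2]<z1)&(D['d']>0)]
    if len(q)<4: print(n,len(q));return
    c,rad=cv2.minEnclosingCircle(q[:,:2].astype(np.float32))
    b=cv2.minAreaRect(q[:,:2].astype(np.float32))
    print(n,len(q),'circ',np.round(c,4),round(rad,4),'rect',np.round(b[0],4),np.round(b[1],4),round(b[2],1),'z',np.round(np.median(q[:,2]),4))
for n,u,v in [('A',318,251),('B',232,221),('g1',303,207),('g2',362,264),('g3',312,300),('pu',268,272)]:
    blob(n+' shank',u,v,.08,.1,20); blob(n+' foot',u,v,.038,.052,20)
blob('rest',425,205,.08,.1,20); blob('restbase',414,210,.006,.018,30); blob('anvil',173,232,.034,.046,35)
blob('tin',241,157,.07,.09,25); blob('board',308,152,.015,.03,45)
S=cv2.hconcat([cv2.resize(im[190:320,200:400],(0,0),fx=2.6,fy=2.6),])
cv2.imwrite('pics/crop1.png',S)
```

```text
A shank 143 circ [ 0.4708 -0.0901] 0.015 rect [ 0.4699 -0.0901] [0.027  0.0273] 2.1 z 0.0905
A foot 346 circ [ 0.4696 -0.0907] 0.0359 rect [ 0.4704 -0.0906] [0.0519 0.0527] 71.4 z 0.0464
B shank 138 circ [0.527  0.1153] 0.0152 rect [0.5267 0.1149] [0.0289 0.0273] 87.8 z 0.0898
B foot 320 circ [0.5263 0.115 ] 0.036 rect [0.5273 0.115 ] [0.0525 0.0524] 58.1 z 0.0459
g1 shank 140 circ [ 0.576  -0.0532] 0.0151 rect [ 0.5754 -0.0526] [0.0275 0.0285] 89.8 z 0.09
g1 foot 311 circ [ 0.5758 -0.0538] 0.0356 rect [ 0.5762 -0.053 ] [0.0514 0.0532] 66.0 z 0.0463
g2 shank 151 circ [ 0.4461 -0.1954] 0.0149 rect [ 0.4461 -0.1946] [0.0278 0.0282] 48.6 z 0.0902
g2 foot 339 circ [ 0.446  -0.1945] 0.0361 rect [ 0.4461 -0.1954] [0.0522 0.0525] 70.9 z 0.0465
g3 shank 153 circ [ 0.3567 -0.0807] 0.015 rect [ 0.3571 -0.0798] [0.0278 0.0279] 3.8 z 0.0902
g3 foot 367 circ [ 0.3572 -0.0809] 0.0369 rect [ 0.3572 -0.0809] [0.0519 0.0523] 26.3 z 0.0463
pu shank 142 circ [0.4139 0.0229] 0.0147 rect [0.4142 0.023 ] [0.0285 0.0265] 3.3 z 0.09
pu foot 367 circ [0.414  0.0232] 0.0361 rect [0.4139 0.0229] [0.052  0.0517] 37.4 z 0.0463
rest 247 circ [ 0.5836 -0.3275] 0.0203 rect [ 0.5837 -0.3269] [0.0379 0.0395] 48.2 z 0.0904
restbase 1287 circ [ 0.5842 -0.3276] 0.0693 rect [ 0.5855 -0.3258] [0.1044 0.1019] 26.9 z 0.0124
anvil 1381 circ [0.4993 0.26  ] 0.0501 rect [0.4982 0.2599] [0.0979 0.0982] 2.2 z 0.0401
tin 589 circ [0.6865 0.1028] 0.0335 rect [0.6859 0.1038] [0.0636 0.0637] 47.4 z 0.0797
board 2576 circ [ 0.7214 -0.0581] 0.0994 rect [ 0.7218 -0.0586] [0.17   0.1122] 82.8 z 0.022
```

View pics/crop1.png

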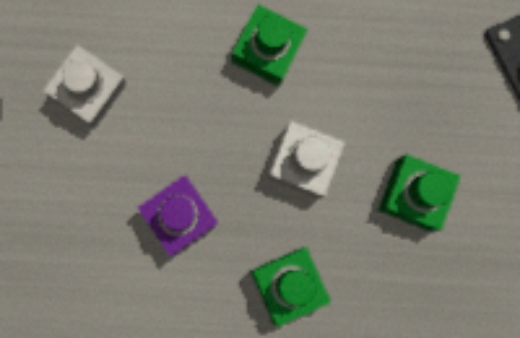

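Each look-alike is green or purple, at crop pixels (270,45), (425,195), (290,290) and (178,215). The two bare-metal punches are at (85,85), which is B, and (307,158), which is A. Both have a 52 mm square foot and a 30 mm shank at 90 mm height, as described. I'll go to B first.

Request:
apply_moves(targets=[-4,-2,0.8,0,0,-8,-4,1.6,0,0,-12,-6,2.4,0,0,-16,-8,3.2,0,0,-20,-10,4,0,0,-24,-12,5,0,0,-28,-14,5,0,0,-32,-16,5,0,0,-36,-18,5,0,0,-39,-20,5,0,0])

```text
time_s: 0.93
tool_pos: [0.4639, 0.1858, 0.181]
eef_rot: [-0.0, 0.178, 0.984, -0.0]
contact_force: [0.2, 1.1, 0.2]
finger_gap: 1.001
finger_force: 0.0
```

```bash
cat >> h.py <<'E'
from scipy.spatial.transform import Rotation as Ro
def delta(p):
    s=robot.observe(); w,x,y,z=s['eef_rot']; R=Ro.from_quat([x,y,z,w]).as_matrix()
    print('pos',np.round(s['tool_pos'],4),'axes',np.round(R.T,3).tolist(),'shift cm',np.round(R.T@(np.array(p)-s['tool_pos'])*100,2),'F',np.round(s['contact_force'],2),'gap',round(s['finger_gap'],3),'t',s['time_s'],'j',np.round(s['joints'],2))
E
python3 -c "
from h import *
delta([.527,.115,.12])"
```

```text
pos [0.4639 0.1858 0.181 ] axes [[-0.936, 0.351, 0.001], [0.351, 0.936, -0.0], [-0.001, 0.0, -1.0]] shift cm [-8.4  -4.41  6.1 ] F [0.23 1.06 0.22] gap 1.001 t 0.9333 j [ 0.23  0.34  1.67  0.    1.13 -0.98]
```

Request:
apply_moves(targets=[-3,-1.5,0,0,0,-6.3,-3.3,1,0,0,-6.3,-3.3,3,0,0,-6.3,-3.3,5,0,0,-6.3,-3.3,7,0,0,-6.3,-3.3,8,0,0,-6.3,-3.3,8,0,0,-6.3,-3.3,8,0,0,-6.3,-3.3,8,0,0,-6.3,-3.3,8,0,0])

```text
time_s: 1.77
tool_pos: [0.511, 0.1349, 0.1027]
eef_rot: [0.001, 0.178, 0.984, 0.0]
contact_force: [-0.5, 0.6, -0.4]
finger_gap: 1.001
finger_force: 0.0
```

Run:
```python
from h import *
im,d,m=cam('wrist'); cv2.imwrite('pics/w1.png',im)
P=pts(d,m); q=P[(d>0)&(P[...,2]>.084)&(P[...,2]<.095)&(np.hypot(P[...,0]-.527,P[...,1]-.115)<.03)]
print(len(q), cv2.minEnclosingCircle(q[:,:2].astype(np.float32)) if len(q)>5 else 0)
delta([.527,.115,.051])
```

```text
1907 ((0.5291987657546997, 0.11852993071079254), 0.015280656516551971)
pos [0.5109 0.1348 0.1026] axes [[-0.936, 0.351, -0.002], [0.351, 0.936, 0.001], [0.002, 0.0, -1.0]] shift cm [-2.19 -1.3   5.16] F [ 0.18  0.19 -0.15] gap 0.999 t 1.8167 j [ 0.11  0.49  1.69  0.    0.96 -1.1 ]
```

View pics/w1.png

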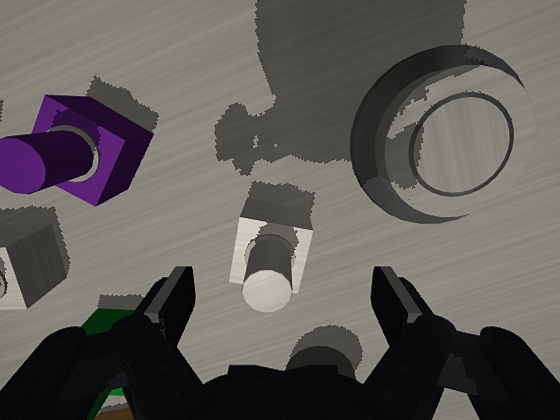

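The wrist view shows B's shank top at (267,290), between the open fingers and slightly forward of them. The wrist measurement agrees with the top view to about 4 mm.

Request:
apply_moves(targets=[-1.2,-0.6,0,0,0,-2.2,-1.1,0,0,0,-2.2,-1.1,1.5,0,0,-2.2,-1.1,3,0,0,-2.2,-1.1,4.5,0,0,-2.2,-1.1,5,0,0,-2.2,-1.1,5,0,0,-2.2,-1.1,5,0,0,-2.2,-1.1,5,0,0,-2.2,-1.1,5,0,0])

```text
time_s: 2.65
tool_pos: [0.5278, 0.1165, 0.0524]
eef_rot: [0.001, 0.178, 0.984, 0.0]
contact_force: [0.1, -0.3, 0.5]
finger_gap: 1.004
finger_force: 0.0
```

```bash
python3 -c "
from h import *
delta([.528,.117,.052])"
```

```text
pos [0.5278 0.1165 0.0524] axes [[-0.936, 0.351, -0.002], [0.351, 0.936, 0.001], [0.002, 0.0, -1.0]] shift cm [-0.    0.06  0.04] F [ 0.13 -0.33  0.47] gap 1.004 t 2.65 j [ 0.08  0.58  1.7   0.    0.86 -1.14]
```

Request:
apply_moves(targets=[0,0,0,0,0.2,0,0,0,0,0.4,0,0,0,0,0.6,0,0,0,0,0.8,0,0,0,0,0.8,0,0,0,0,0.8,0,0,0,0,0.8,0,0,0,0,0.8,0,0,0,0,0.8,0,0,0,0,0.8])

```text
time_s: 3.48
tool_pos: [0.5273, 0.1167, 0.0516]
eef_rot: [0.0, 0.178, 0.984, 0.0]
contact_force: [0.0, 2.2, 2.2]
finger_gap: 0.337
finger_force: 58.9
```

```bash
python3 -c "
from h import *
delta([.528,.117,.052])"
```

```text
pos [0.5273 0.1167 0.0516] axes [[-0.936, 0.351, -0.001], [0.351, 0.936, 0.001], [0.001, 0.0, -1.0]] shift cm [-0.06  0.05 -0.04] F [0.02 2.18 2.18] gap 0.337 t 3.4833 j [ 0.08  0.58  1.7   0.    0.86 -1.14]
```

Request:
apply_moves(targets=[0,0,-0.5,0,0.8,0,0,-1.5,0,0.8,0,0,-2.5,0,0.8,0,0,-3.5,0,0.8,0,0,-4,0,0.8,0,0,-4,0,0.8,0,0,-4,0,0.8,0,0,-4,0,0.8,0,0,-4,0,0.8,0,0,-4,0,0.8])

```text
time_s: 4.32
tool_pos: [0.5267, 0.1165, 0.0909]
eef_rot: [-0.0, 0.178, 0.984, -0.0]
contact_force: [0.3, -0.2, -5.7]
finger_gap: 0.34
finger_force: 59.4
```

Request:
apply_moves(targets=[0,0,0,0,0.8,0,0,0,0,0.8,0,0,0,0,0.8,0,0,0,0,0.8,0,0,0,0,0.8,0,0,0,0,0.8,0,0,0,0,0.8,0,0,0,0,0.8,0,0,0,0,0.8,0,0,0,0,0.8])

```text
time_s: 5.15
tool_pos: [0.527, 0.1165, 0.0914]
eef_rot: [0.0, 0.178, 0.984, 0.0]
contact_force: [0.9, -0.4, -5.4]
finger_gap: 0.332
finger_force: 59.4
```

```bash
cat >> h.py <<'E'
def weigh(n=10):
    F=[];T=[]
    for _ in range(n):
        robot.read_camera('wrist'); s=robot.observe(); F.append(s['contact_force']); T.append(s['effort'])
    print('F',np.round(np.mean(F,0),2),'sd',np.round(np.std(F,0),2),'eff',np.round(np.mean(T,0),3))
E
python3 -c "
from h import *
weigh()
delta([.528,.117,.092])"
```

```text
F [ 0.12  0.11 -5.34] sd [0.49 0.39 0.48] eff [ 0.0000e+00 -5.0443e+01 -2.1403e+01  1.0000e-03 -5.0000e-03 -0.0000e+00]
pos [0.527  0.1166 0.0914] axes [[-0.936, 0.351, 0.0], [0.351, 0.936, 0.0], [0.0, 0.0, -1.0]] shift cm [-0.08  0.08 -0.06] F [-0.79  1.01 -5.76] gap 0.333 t 5.65 j [ 0.08  0.52  1.67  0.    0.95 -1.14]
```

Request:
apply_moves(targets=[0,0,1,0,0.8,0,0,2,0,0.8,0,0,3,0,0.8,0,0,3.6,0,0.8,0,0,3.8,0,0.8,0,0,3.9,0,0.8,0,0,3.9,0,0.8,0,0,4,0,0.8,0,0,4,0,0.8,0,0,4,0,0.8])

```text
time_s: 6.48
tool_pos: [0.5274, 0.1165, 0.0517]
eef_rot: [0.0, 0.178, 0.984, 0.0]
contact_force: [-0.1, -0.2, -4.8]
finger_gap: 0.338
finger_force: 59.5
```

Request:
apply_moves(targets=[0,0,0,0,0.6,0,0,0,0,0.4,0,0,0,0,0.2,0,0,0,0,0,0,0,0,0,0,0,0,0,0,0,0,0,0,0,0,0,0,-3,0,0,0,0,-6,0,0,0,0,-9,0,0])

```text
time_s: 7.32
tool_pos: [0.5265, 0.1165, 0.1421]
eef_rot: [-0.001, 0.178, 0.984, -0.0]
contact_force: [0.9, -0.3, 0.8]
finger_gap: 1.001
finger_force: 0.0
```

```bash
python3 -c "
from h import *
delta([.4705,-.0895,.14])"
```

```text
pos [0.5265 0.1165 0.1421] axes [[-0.936, 0.351, 0.001], [0.351, 0.936, -0.001], [-0.002, -0.0, -1.0]] shift cm [ -1.99 -21.25   0.22] F [ 0.93 -0.33  0.79] gap 1.001 t 7.3167 j [ 0.08  0.46  1.61  0.    1.08 -1.14]
```

Request:
apply_moves(targets=[-0.3,-3,0,0,0,-0.6,-6,0,0,0,-0.9,-9,0,0,0,-1.2,-12,0,0,0,-1.5,-15,0,0,0,-1.8,-18,0,0,0,-2,-20.5,0,0,0,-2,-21.2,0,0,0,-2,-21.2,0,0,0,-2,-21.2,0,0,0])

```text
time_s: 8.15
tool_pos: [0.4714, -0.0887, 0.1414]
eef_rot: [0.0, 0.179, 0.984, 0.0]
contact_force: [0.3, -0.4, 0.6]
finger_gap: 1.0
finger_force: 0.0
```

Run:
```python
from h import *
robot.read_camera('wrist')
im,d,m=cam('wrist')
P=pts(d,m)
for c in[(.4705,-.0895),(.527,.116)]:
    q=P[(d>0)&(P[...,2]>.084)&(P[...,2]<.095)&(np.hypot(P[...,0]-c[0],P[...,1]-c[1])<.03)]
    print(len(q), cv2.minEnclosingCircle(q[:,:2].astype(np.float32)) if len(q)>5 else 0)
delta([.4705,-.0895,.052])
```

```text
1433 ((0.4724601209163666, -0.08751415461301804), 0.015167145989835262)
0 0
pos [ 0.4716 -0.0879  0.1414] axes [[-0.937, 0.35, 0.0], [0.35, 0.937, 0.0], [0.0, 0.0, -1.0]] shift cm [ 0.04 -0.19  8.94] F [0.04 0.31 0.9 ] gap 1.002 t 8.25 j [-0.34  0.36  1.78  0.    1.01 -1.56]
```

Request:
apply_moves(targets=[0,-0.1,2,0,0,0,-0.1,4,0,0,0,-0.1,6,0,0,0,-0.1,8,0,0,0,-0.1,9,0,0,0,-0.1,9,0,0,0,-0.1,9,0,0.3,0,-0.1,9,0,0.6,0,-0.1,9,0,0.8,0,-0.1,9,0,0.8])

```text
time_s: 9.08
tool_pos: [0.4716, -0.0899, 0.0523]
eef_rot: [0.001, 0.178, 0.984, -0.0]
contact_force: [0.2, -0.5, 0.1]
finger_gap: 0.451
finger_force: 0.0
```

Request:
apply_moves(targets=[0,0,0,0,0.8,0,0,0,0,0.8,0,0,0,0,0.8,0,0,0,0,0.8,0,0,-1,0,0.8,0,0,-2,0,0.8,0,0,-3,0,0.8,0,0,-4,0,0.8,0,0,-4,0,0.8,0,0,-4,0,0.8])

```text
time_s: 9.92
tool_pos: [0.4708, -0.09, 0.0913]
eef_rot: [0.0, 0.179, 0.984, -0.0]
contact_force: [-0.1, 0.1, -3.1]
finger_gap: 0.338
finger_force: 59.3
```

Request:
apply_moves(targets=[0,0,0,0,0.8,0,0,0,0,0.8,0,0,0,0,0.8,0,0,0,0,0.8,0,0,0,0,0.8,0,0,0,0,0.8,0,0,0,0,0.8,0,0,0,0,0.8,0,0,0,0,0.8,0,0,0,0,0.8])

```text
time_s: 10.75
tool_pos: [0.4709, -0.0899, 0.0914]
eef_rot: [0.0, 0.178, 0.984, 0.0]
contact_force: [-0.7, -0.4, -3.7]
finger_gap: 0.336
finger_force: 59.3
```

```bash
python3 -c "
from h import *
weigh()
delta([.584,-.327,.16])"
```

```text
F [ 0.16  0.13 -3.17] sd [0.66 0.71 0.52] eff [-0.0000e+00 -4.3129e+01 -1.9252e+01  2.0000e-03  1.0000e-03 -0.0000e+00]
pos [ 0.471  -0.0899  0.0914] axes [[-0.936, 0.351, -0.0], [0.351, 0.936, 0.0], [0.0, 0.0, -1.0]] shift cm [-18.91 -18.23  -6.86] F [ 1.4   1.32 -2.87] gap 0.339 t 11.25 j [-0.35  0.43  1.83  0.    0.88 -1.56]
```

A weighs about 3.2 N and B about 5.3 N. The 2.2 N difference fits the description, so A is the lighter punch and goes on the rest.

Request:
apply_moves(targets=[0,0,-1,0,0.8,0,0,-3,0,0.8,0,0,-5,0,0.8,0,0,-7,0,0.8,0,0,-9,0,0.8,0,0,-10,0,0.8,-1,-1,-10,0,0.8,-3,-3,-10,0,0.8,-5,-5,-10,0,0.8,-7,-7,-10,0,0.8])

```text
time_s: 12.08
tool_pos: [0.5122, -0.1815, 0.1907]
eef_rot: [-0.0, 0.178, 0.984, 0.0]
contact_force: [1.2, 0.2, -2.3]
finger_gap: 0.339
finger_force: 59.5
```

```bash
python3 -c "
from h import *
delta([.584,-.327,.18])"
```

```text
pos [ 0.5122 -0.1815  0.1907] axes [[-0.937, 0.35, 0.001], [0.35, 0.937, -0.0], [-0.001, 0.0, -1.0]] shift cm [-11.82 -11.11   1.06] F [ 1.2   0.17 -2.26] gap 0.339 t 12.0833 j [-0.48  0.41  1.54 -0.    1.2  -1.69]
```

Request:
apply_moves(targets=[-2,-2,0,0,0.8,-4,-4,0,0,0.8,-6,-6,0,0,0.8,-8,-8,0,0,0.8,-10,-9.5,0,0,0.8,-11.3,-10.7,0.5,0,0.8,-11.8,-11.1,1,0,0.8,-11.8,-11.1,1,0,0.8,-11.8,-11.1,1,0,0.8,-11.8,-11.1,1,0,0.8])

```text
time_s: 12.92
tool_pos: [0.583, -0.3244, 0.181]
eef_rot: [-0.001, 0.178, 0.984, 0.0]
contact_force: [-0.5, 0.2, -2.5]
finger_gap: 0.338
finger_force: 59.4
```

Run:
```python
from h import *
D=[]
a,d,m=cam('wrist');P=pts(d,m);s=robot.observe();print(s['tool_pos'])
q=P[(d>0)&(np.abs(P[...,2]-.09)<.006)&(np.hypot(P[...,0]-.584,P[...,1]+.327)<.04)];print('pad',len(q),cv2.minEnclosingCircle(q[:,:2].astype(np.float32)) if len(q)>5 else 0)
q=P[(d>0)&(np.abs(P[...,2]-s['tool_pos'][2]+.052-.046)<.006)&(np.hypot(P[...,0]-.584,P[...,1]+.327)<.045)];print('foot top',len(q),cv2.minAreaRect(q[:,:2].astype(np.float32)) if len(q)>5 else 0)
b,_,_=cam('scene'); b=cv2.resize(b[130:235,90:230],(560,420))
cv2.imwrite('pics/w2.png',cv2.hconcat([cv2.resize(a,(400,300)),cv2.resize(b,(400,300))]))
delta([.584,-.327,.142])
```

```text
[ 0.5831721  -0.32439449  0.18155677]
pad 67 ((0.5700128674507141, -0.3191158175468445), 0.010153908282518387)
foot top 3742 ((0.5707937479019165, -0.31949231028556824), (0.052222833037376404, 0.026832617819309235), 70.69232177734375)
pos [ 0.5833 -0.3245  0.1819] axes [[-0.937, 0.35, -0.0], [0.35, 0.937, 0.0], [0.0, 0.0, -1.0]] shift cm [-0.15 -0.21  3.99] F [-0.72  0.3  -3.2 ] gap 0.338 t 13.0167 j [-0.62  0.64  1.16  0.    1.34 -1.84]
```

View pics/w2.png

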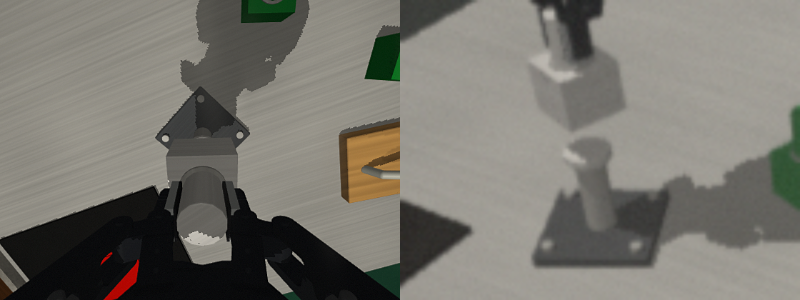

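The wrist half shows A's foot held level, at (200,165), above the rest's base plate. The scene half shows the foot hanging upright over the pad at (590,150). I'll correct by 2 mm and lower it.

Request:
apply_moves(targets=[-0.1,-0.2,0.5,0,0.8,-0.1,-0.2,1,0,0.8,-0.1,-0.2,1.5,0,0.8,-0.1,-0.2,2,0,0.8,-0.1,-0.2,2.5,0,0.8,-0.1,-0.2,3,0,0.8,-0.1,-0.2,3.4,0,0.8,-0.1,-0.2,3.7,0,0.8,-0.1,-0.2,3.8,0,0.8,-0.1,-0.2,3.8,0,0.8])

```text
time_s: 13.85
tool_pos: [0.5836, -0.3276, 0.143]
eef_rot: [-0.0, 0.178, 0.984, 0.0]
contact_force: [0.2, 0.8, -3.0]
finger_gap: 0.338
finger_force: 59.5
```

Request:
apply_moves(targets=[0,0,0,0,0.8,0,0,0.1,0,0.8,0,0,0.1,0,0.8,0,0,0.2,0,0.8,0,0,0.2,0,0.8,0,0,0.2,0,0.8,0,0,0.2,0,0.8,0,0,0.2,0,0.8,0,0,0.2,0,0.8,0,0,0.2,0,0.8])

```text
time_s: 14.68
tool_pos: [0.5839, -0.3277, 0.1421]
eef_rot: [0.001, 0.178, 0.984, -0.0]
contact_force: [-1.2, 1.3, 4.8]
finger_gap: 0.339
finger_force: 60.1
```

```bash
python3 -c "
from h import *
weigh(4)
delta([.584,-.327,.142])"
```

```text
F [-1.06  1.26  5.24] sd [0.44 0.44 0.52] eff [-4.0500e-01 -5.6019e+01 -2.3265e+01 -6.6000e-02 -4.8700e-01 -1.2000e-02]
pos [ 0.5839 -0.3278  0.1421] axes [[-0.936, 0.351, -0.001], [0.351, 0.936, -0.0], [0.001, -0.001, -1.0]] shift cm [0.02 0.08 0.01] F [-0.99  1.89  5.88] gap 0.332 t 14.8833 j [-0.63  0.68  1.2   0.    1.26 -1.84]
```

Request:
apply_moves(targets=[0,0,0,0,0.6,0,0,0,0,0.5,0,0,0,0,0.4,0,0,0,0,0.3,0,0,0,0,0.2,0,0,0,0,0.1,0,0,0,0,0,0,0,0,0,0,0,0,0,0,0,0,0,0,0,0])

```text
time_s: 15.72
tool_pos: [0.5837, -0.3276, 0.1414]
eef_rot: [0.0, 0.178, 0.984, 0.0]
contact_force: [0.5, 0.3, -0.0]
finger_gap: 1.001
finger_force: 0.0
```

Request:
apply_moves(targets=[0,0,-0.5,0,0,0,0,-1.5,0,0,0,0,-3,0,0,0,0,-5,0,0,0,0,-7,0,0,0,0,-8,0,0,2,3,-8,0,0,3,6,-8,0,0,3,9,-8,0,0,3,12,-8,0,0])

```text
time_s: 16.55
tool_pos: [0.5975, -0.2036, 0.2223]
eef_rot: [0.0, 0.179, 0.984, -0.0]
contact_force: [0.8, -0.0, 0.1]
finger_gap: 1.003
finger_force: 0.0
```

Run:
```python
from h import *
im,d,m=cam('top');P=pts(d,m)
for n,c,z in [('A',(.584,-.327),.18),('Afoot',(.584,-.327),.136),('B',(.527,.116),.09),('anvil',(.499,.26),.04)]:
    q=P[(d>0)&(np.abs(P[...,2]-z)<.007)&(np.hypot(P[...,0]-c[0],P[...,1]-c[1])<.055)]
    print(n,len(q),cv2.minEnclosingCircle(q[:,:2].astype(np.float32)) if len(q)>5 else 0)
    if len(q)>5: print(cv2.minAreaRect(q[:,:2].astype(np.float32)))
b,_,_=cam('scene'); b=cv2.resize(b[110:250,90:370],(800,400)); cv2.imwrite('pics/s3.png',b)
delta([.527,.116,.18])
```

```text
A 24 ((0.5901309251785278, -0.33470433950424194), 0.010108391754329205)
((0.5910608172416687, -0.3351357877254486), (0.019679725170135498, 0.005879165139049292), 64.20086669921875)
Afoot 0 0
B 135 ((0.5268282294273376, 0.11398239433765411), 0.014750652015209198)
((0.5267756581306458, 0.11412812769412994), (0.029084617272019386, 0.027210600674152374), 47.602073669433594)
anvil 1380 ((0.4988773763179779, 0.26045575737953186), 0.050403840839862823)
((0.4987551271915436, 0.25942790508270264), (0.09810078144073486, 0.09738815575838089), 6.54469108581543)
pos [ 0.5989 -0.2005  0.2222] axes [[-0.938, 0.347, -0.001], [0.347, 0.938, 0.002], [0.001, 0.001, -1.0]] shift cm [17.73 27.18  4.25] F [ 0.11 -1.04 -0.53] gap 0.999 t 16.65 j [-0.45  0.55  1.22  0.    1.37 -1.66]
```

View pics/s3.png

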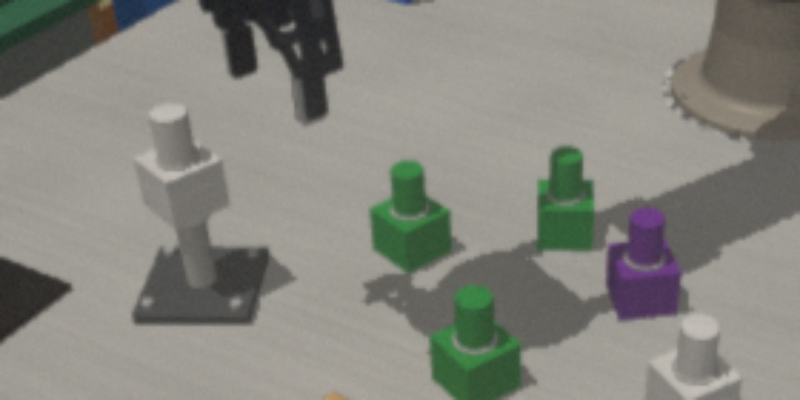

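A stands upright on the rest's pad at (180,165) in the crop, with the gripper clear of it. B is still standing at (695,360). Next I go to B.

Request:
apply_moves(targets=[2,3,0,0,0,4,6,0,0,0,6,9,0,0,0,8,12,0.5,0,0,10,15,1,0,0,12,18,2,0,0,14,21,3,0,0,16,24,4,0,0,17.4,26.5,5,0,0,17.7,27.2,6,0,0])

```text
time_s: 17.48
tool_pos: [0.5265, 0.1154, 0.1615]
eef_rot: [0.0, 0.177, 0.984, 0.001]
contact_force: [-0.4, 0.0, -0.1]
finger_gap: 1.002
finger_force: 0.0
```

Run:
```python
from h import *
im,d,m=cam('top');P=pts(d,m)
for n,c,z in [('A',(.584,-.327),.18),('Afoot',(.584,-.327),.136)]:
    q=P[(d>0)&(np.abs(P[...,2]-z)<.007)&(np.hypot(P[...,0]-c[0],P[...,1]-c[1])<.055)]
    print(n,len(q),cv2.minEnclosingCircle(q[:,:2].astype(np.float32)),cv2.minAreaRect(q[:,:2].astype(np.float32)))
im,d,m=cam('wrist');P=pts(d,m)
q=P[(d>0)&(np.abs(P[...,2]-.09)<.006)&(np.hypot(P[...,0]-.527,P[...,1]-.116)<.03)];print('B',len(q),cv2.minEnclosingCircle(q[:,:2].astype(np.float32)))
delta([.5275,.1155,.052])
```

```text
A 178 ((0.5811513066291809, -0.3287278115749359), 0.015427149832248688) ((0.5815050005912781, -0.32887279987335205), (0.028764793649315834, 0.028830459341406822), 44.26247024536133)
Afoot 368 ((0.5825643539428711, -0.32907140254974365), 0.03631190210580826) ((0.581964373588562, -0.3288669288158417), (0.052863456308841705, 0.0530037023127079), 71.74990844726562)
B 1224 ((0.5286464691162109, 0.11754507571458817), 0.015056919306516647)
pos [0.5266 0.1129 0.1602] axes [[-0.937, 0.349, 0.002], [0.349, 0.937, -0.001], [-0.002, -0.0, -1.0]] shift cm [-0.02  0.29 10.82] F [-0.18 -0.83 -0.86] gap 0.999 t 17.5833 j [ 0.07  0.43  1.59 -0.    1.12 -1.15]
```

Request:
apply_moves(targets=[0,0.3,2,0,0,0,0.3,4.5,0,0,0,0.3,7,0,0,0,0.3,9,0,0,0,0.3,10.5,0,0,0,0.3,10.8,0,0,0,0.3,10.8,0,0,0,0.3,10.8,0,0,0,0.3,10.8,0,0.3,0,0.3,10.8,0,0.6])

```text
time_s: 18.42
tool_pos: [0.5295, 0.1147, 0.0547]
eef_rot: [0.001, 0.179, 0.984, 0.0]
contact_force: [0.3, -0.2, -0.6]
finger_gap: 0.749
finger_force: 0.0
```

Request:
apply_moves(targets=[0,0,0,0,0.8,0,0,0,0,0.8,0,0,0,0,0.8,0,0,0,0,0.8,0,0,0,0,0.8,0,0,0,0,0.8,0,0,-1,0,0.8,0,0,-3,0,0.8,0,0,-5,0,0.8,0,0,-7,0,0.8])

```text
time_s: 19.25
tool_pos: [0.5273, 0.1146, 0.1234]
eef_rot: [-0.002, 0.178, 0.984, -0.001]
contact_force: [0.9, 0.7, -5.0]
finger_gap: 0.335
finger_force: 60.1
```

```bash
python3 -c "
from h import *
weigh(6)
delta([.499,.26,.142])"
```

```text
F [ 0.75  0.27 -4.89] sd [0.81 0.43 1.66] eff [-3.6000e-02 -4.8738e+01 -2.2229e+01 -1.0000e-03  1.5400e-01 -0.0000e+00]
pos [0.5272 0.1147 0.1217] axes [[-0.936, 0.351, 0.003], [0.351, 0.936, -0.001], [-0.004, -0.0, -1.0]] shift cm [ 7.75 12.61 -2.02] F [ 0.41  0.65 -5.45] gap 0.333 t 19.55 j [ 0.07  0.48  1.63 -0.    1.03 -1.14]
```

Request:
apply_moves(targets=[0.5,0.8,-1,0,0.8,1.5,2.5,-2,0,0.8,3,4.8,-2.3,0,0.8,4.5,7.2,-2.3,0,0.8,6,9.7,-2.3,0,0.8,7,11.5,-2.3,0,0.8,7.6,12.4,-2.3,0,0.8,7.7,12.6,-2.3,0,0.8,7.7,12.6,-2.3,0,0.8,7.7,12.6,-2.3,0,0.8])

```text
time_s: 20.38
tool_pos: [0.5007, 0.2591, 0.1462]
eef_rot: [-0.0, 0.179, 0.984, -0.0]
contact_force: [0.1, -0.2, -5.0]
finger_gap: 0.334
finger_force: 60.3
```

Run:
```python
from h import *
s,d,m=cam('scene');P=pts(d,m)
im,d2,m2=cam('wrist');Q=pts(d2,m2)
for n,P,d in(('scene',P,d),('wrist',Q,d2)):
    near=(d>0)&(np.hypot(P[...,0]-.499,P[...,1]-.26)<.05)
    q=P[near&(np.abs(P[...,2]-.136)<.005)]; print(n,'foot top',len(q),cv2.minAreaRect(q[:,:2].astype(np.float32)) if len(q)>5 else 0,np.median(q[:,2]) if len(q) else 0)
    q=P[near&(P[...,2]>.07)&(P[...,2]<.13)]; print('foot low z',np.percentile(q[:,2],[0,1,3]) if len(q) else 0)
cv2.imwrite('pics/s4.png',cv2.hconcat([cv2.resize(s[170:290,320:480],(400,300)),cv2.resize(im,(400,300))]))
delta([.499,.26,.1445])
```

```text
scene foot top 319 ((0.5005684494972229, 0.2601511478424072), (0.054461147636175156, 0.05354093760251999), 58.61060333251953) 0.1381946374818444
foot low z [0.09009401 0.09283463 0.09409684]
wrist foot top 3616 ((0.4919436573982239, 0.265127956867218), (0.05228037014603615, 0.03347461298108101), 58.620269775390625) 0.1386311903985744
foot low z [0.09198116 0.09324979 0.09413459]
pos [0.501  0.2587 0.1463] axes [[-0.936, 0.352, 0.0], [0.352, 0.936, -0.001], [-0.0, -0.0, -1.0]] shift cm [0.23 0.05 0.18] F [ 0.46  0.13 -5.34] gap 0.337 t 20.4833 j [ 0.34  0.49  1.54 -0.    1.11 -0.87]
```

View pics/s4.png

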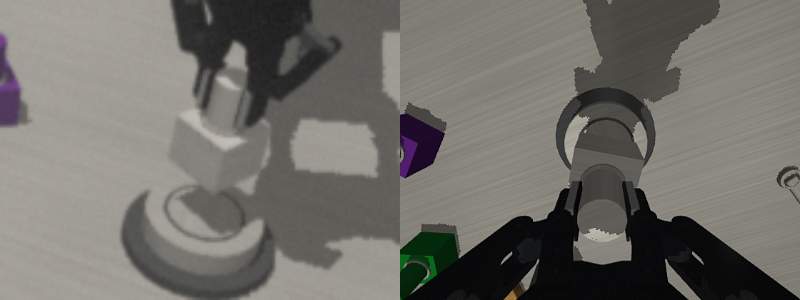

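B hangs upright over the anvil: the left half has the foot at (220,140) above the disc at (200,215). Its underside is about 52 mm above the anvil and 1–2 mm off centre, so I'll trim that and settle.

Request:
apply_moves(targets=[0.1,0,0.1,0,0.8,0.2,0.1,0.2,0,0.8,0.2,0.1,0.2,0,0.8,0.2,0.1,0.2,0,0.8,0.2,0.1,0.2,0,0.8,0.2,0.1,0.2,0,0.8,0.2,0.1,0.2,0,0.8,0.2,0.1,0.2,0,0.8,0.2,0.1,0.2,0,0.8,0.2,0.1,0.2,0,0.8])

```text
time_s: 21.32
tool_pos: [0.4992, 0.2616, 0.1445]
eef_rot: [0.0, 0.178, 0.984, 0.0]
contact_force: [0.2, 0.5, -5.1]
finger_gap: 0.337
finger_force: 60.3
```

Run:
```python
from h import *
s,d,m=cam('scene');P=pts(d,m)
q=P[(d>0)&(np.hypot(P[...,0]-.499,P[...,1]-.26)<.05)&(np.abs(P[...,2]-.136)<.005)]; print(cv2.minAreaRect(q[:,:2].astype(np.float32)),np.median(q[:,2]))
weigh(4); delta([.499,.26,.1445])
q=P[(d>0)&(np.hypot(P[...,0]-.584,P[...,1]+.327)<.05)&(P[...,2]>.174)];print('A top',len(q),q.max(0))
```

```text
((0.4994661211967468, 0.26293471455574036), (0.05314972251653671, 0.05512971431016922), 57.581600189208984) 0.1368820621476145
F [ 0.33 -0.11 -5.38] sd [0.49 0.5  0.36] eff [ 1.0000e-03 -5.1768e+01 -2.4119e+01  7.0000e-03  8.0000e-03 -0.0000e+00]
pos [0.4992 0.2616 0.1445] axes [[-0.936, 0.351, -0.0], [0.351, 0.936, 0.0], [0.0, 0.0, -1.0]] shift cm [-0.04 -0.15 -0.  ] F [ 0.76  0.51 -5.21] gap 0.337 t 21.5667 j [ 0.35  0.49  1.54  0.    1.11 -0.87]
A top 101 [ 0.60103299 -0.30942851  0.18226473]
```

Everything is within 2 mm: B is steady and upright about 50 mm above the anvil, and A still stands on the rest. Handing in.

```bash
python3 -c "
from plant import robot
print(robot.job_done())"
```

```text
the job is handed in; nothing more can be done
None
```

The job is handed in at about 21.6 s: the lighter punch A (about 3.2 N) stands on the rest's pad, roughly 2–3 mm off centre, and the heavier punch B (about 5.3 N) is held upright about 50 mm above the middle of the anvil.

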